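Take an inhibition zone's width with measuring tweezers

ROBOT

A 7-joint arm with a two-finger parallel gripper is mounted at the origin on the work surface. World frame = base frame: x ahead of the robot, y to its left, z up, the work surface at z = 0. Lengths are in m, angles in rad, forces in N, time in s.
With the tool pointing down it reaches from about 0.35 to 0.9 m from the base axis. Payload 8.1 kg.
Tool frame: the origin (TCP) lies at the very end of the fingers, on their centre line; the grasp point (between the pads) lies 19 mm behind it (arm.grip_point_offset is the z of the grasp point in the tool frame, in m); z points along the fingers, y is the line along which they close (so a half turn about z gives the same grasp; the last joint's range is limited). The gripper opens to 85 mm and grips with 20 to 120 N. Pads are 22 mm wide; open, the fingers measure 114 mm over their backs; the gripper's body (76 mm by 85 mm) begins 54 mm behind the grasp point. The pads swing forward as they close: fully open they stand 13 mm farther back than shut.
Start: joints at [1.118, 0.434, 0.025, 1.573, -0.012, 1.134, -0.075], TCP at [0.214, -0.587, 0.231] pointing down, gripper open.
Joint ranges: [-2.62, 2.62], [-0.44, 2.09], [-1.27, 1.32], [0.08, 2.57], [-1.32, 4.46], [0.12, 2], [-2.74, 2.74]. Speed limits (rad/s): [2.22, 2.22, 3.01, 3.01, 3.14, 3.14, 3.14].

INTERFACE

Orientations are given as a unit quaternion [w, x, y, z].
In Python, from cell import arm, optics, models gives the robot as it stands.
- The arm moves only by the tool apply_moves, never from a script. Its argument "steps" is text: rows parted by semicolons, each of 5 numbers parted by spaces: the gripper's target within -1 to 1 (fully open at 1, half-way at 0, shut at -1), then the shift along the tool's x, y, z in m, then the turn about the tool's z in rad. In form: fingers dx dy dz roll; .... A call has 1 to 8 rows; each row shifts and turns the commanded pose from where the row before left it, along the tool's axes as they then stand; what a row does not reach is not made up. A row lasts 1/12 s, in which the tool goes at most 41.7 mm and 7.16 degrees, less where a joint would pass 70% of its speed; a pose out of reach is approached as far as the arm can. A call is refused whole if a number of a shift passes 0.0417 or a number of a turn 0.125, either way. A call with a gripper value outside its range is refused whole. The fingers move at their own pace and stop on an object; "squeeze" is the grip in N (left out, the last holds). Time passes only in rows, so rows that do not move let the fingers close. It gives the time, the measured TCP pose, the force, the opening and the grip force at its end, in the units of the state.
- arm.get_state(): the state, without advancing time (a new reading comes with each control period).
- optics.get_image(name): name is "scene" or "top"; returns (picture, depth): 384x512x3 uint8, red, green, blue; 384x512 float32, m along the optical axis (not along the pixel's ray), 0 where there is no reading.
- optics.camera_model(name): a dict with "vertical_fov" (degrees; the focal length in pixels is half the picture's height over the tangent of half this angle, whatever the lens; pixels are square), "cx", "cy" (the principal point, pixels), "R" (3x3) and "t" (3): a world point X has camera coordinates R X + t. Camera axes: x right, y down, z forward; pixel columns grow to the right and rows downward; lengths in m; the calibration is good to about 2 mm. A picture is of the moment at which its call begins. camera_model takes no time and is no camera call.
- arm.sign_off(): hands the job in; it is judged then, once.
Trained networks look in the newest picture that a camera, given by its name, has taken for a name from the list of things; names that differ only in an ending like _2 or _b are one class to them, and where a whole thing is asked for, a point or a joint stands for the part that bears it (a point fixed in the world has none). Each returns a list of dicts, best first, with "conf" (0 to 1); they miss things now and then, are a little off and sometimes report something else, mostly with a low value. They report only what shows in the picture. A call takes as long as a camera call. They do not tell look-alikes from the thing itself.
- models.recognise(label, camera): "position" ([row, column] in pixels, amid what is visible of it).
The state is a dict: "clock": time; "joints": joint angles; "qvel": joint speeds; "joint_efforts": joint torques, N m; "position": TCP position; "ee_rot": TCP orientation; "contact_force": force on the tool from outside, world axes, zero at the start; "wrist_torque": the same for the moment, N m; "finger_gap": finger opening in m; "grip_force": force on a finger pad.
Only numpy, scipy, OpenCV 4.12 (cv2) and the standard library are available. Lean on these libraries where they do the work, as an engineer would, in place of code of your own. Each camera call takes 0.05 s, during which the arm holds its last target. There are 200 camera calls.

TASK

Take the sprung measuring tweezers from their rest and measure the clear zone that lies by the pen stroke on the upturned culture plate: hold the two points a few millimetres above the plate's back, on opposite sides of that zone, squeezed so that their gap equals the zone's full diameter and both points stand over its edge. Do not press on the plate or shift the other things; hold the gap steady for a couple of seconds, and finish while still holding the tweezers like that.

Things in the scene. Friction and masses are not known exactly. Their poses are not given: they have to be found in the camera images.
- tweezers: Loose sprung measuring tweezers, plain steel, 221 mm long, 66 g, lying flat on the rest, arms side by side in a level plane: to be gripped from above across the arms (10 mm tall). Origin between the arm hinges at the back end, at mid-height; x along the middle line to the points, z up. Balance point 102 mm ahead. A graduated bar lies over the arms 52 mm ahead. Let go, they spring open.
- grip_middle (a point): Midway between the tweezers' two dark ribbed finger plates (44 mm long, 14 mm tall, centred here, outer faces about parallel to the tweezers' x), 115 mm ahead of the origin, 90 mm behind the points; 43 mm above the bench at the start. Width over the plates for a point gap G: 12 + 0.56 (G - 4) mm: 41 mm released, 31 at G = 38, 20 at G = 18.
- point_left (a point): End of the left (+y) arm's 2 mm pin, bent down from the last 25 mm of the arm: 25 mm below the level of the tweezers' origin, 205 mm ahead of it. The point gap G is the distance from here to point_right: 56 mm released, less when the plates are squeezed. The spring pushes back on each finger with about 4 N at first touch, 7 N at G = 38 and 11 N at G = 18.
- point_right (a point): End of the right arm's point (on the tweezers' -y side), otherwise like point_left.
- rest: Fixed grey rest: base 150 x 76 x 4 mm and two cross bars, 6 mm thick, tops 38 mm above the bench, that carry the tweezers 60 mm behind and 50 mm ahead of the origin along x; 8 mm stubs stand on the bars' ends. Open between the bars, below the finger plates. Origin: middle of the underside; the tweezers lie along its x, points to +x, finger plates about over the origin.
- plate: Closed culture plate upside down on a black round stand, all fixed: stand 156 mm across, 10 mm tall; lid 148 mm across up to 20 mm above the bench; flat back 140 mm across, 25 mm above the bench. Pale lawn with four dark clear round zones, each with a white 6 mm disc in its centre; centres 40 mm from the plate's centre, 90 degrees apart. Origin: middle of the stand's underside.
- plate_back (a point): Centre of the plate's flat back, 25 mm above the bench; z points up.
- plate_stroke (a point): Middle of the short black pen stroke (26 x 6 mm, drawn across the radius) at the edge of the plate's back, 64 mm from the plate's centre. It lies just outside the zone to be measured, 23 mm from that zone's centre; the other zones' centres are 75 mm or more away.
- zone18: Clear zone 18 mm in diameter on the plate's back, flat. Origin at its centre, 25 mm above the bench. Any of the four zones may lie by the stroke.
- zone24: Clear zone 24 mm in diameter on the plate's back, flat. Origin at its centre, 25 mm above the bench. Any of the four zones may lie by the stroke.
- zone30: Clear zone 30 mm in diameter on the plate's back, flat. Origin at its centre, 25 mm above the bench. Any of the four zones may lie by the stroke.
- zone38: Clear zone 38 mm in diameter on the plate's back, flat. Origin at its centre, 25 mm above the bench. Any of the four zones may lie by the stroke.
- pen: Bystander: felt marker pen lying on the bench, 130 mm long, 14 mm thick, origin on the bench under its middle, length along x.
- dishes: Bystander: stack of three closed culture plates, 96 mm across and 45 mm tall, origin under its centre.
- beaker: Bystander: glass beaker 68 mm across, 92 mm tall, origin under its centre.
Things that resemble listed ones, but are neither listed nor needed, are in the scene too. What is shaped like the plate but pink is not meant.

How it is judged:
By the outcome, as a careful person would: the job done as asked, in the order asked, and still so for the second after the job is handed in, while the arm keeps its last pose, push and grip.
It also fails if it takes over 51 s, if anything falls off the work surface, if the arm or the gripper's body presses on something with over 40 N, if the wrist force passes 120 N, or if a joint passes its speed limit or range.

## Working session

There is one attempt and no reset: what is moved stays moved. The work goes in short steps, Python scripts to look and compute and a tool call to move; the robot and the scene stay as the last step left them, time stands still between calls to the robot, and variables do not carry over. Pictures are saved under pics/ and viewed, at most 10 in all, crops included, and the job is handed in when it is done.

Besides the shell and the picture viewer there is one more tool, called after "Emit:" as a command line: name --argument value ..., lists and objects as JSON in quotes. apply_moves: Moves the arm, as the interface text tells. Its arguments: {"type":"object","properties":{"steps":{"type":"string"},"squeeze":{"type":"number"}},"required":["steps"]}

```bash
ls; mkdir -p pics
cat > h.py <<'E'
import numpy as np, cv2
from cell import arm, optics, models
def cam(n):
    m=optics.camera_model(n); f=192/np.tan(np.radians(m["vertical_fov"])/2)
    return f,m["cx"],m["cy"],np.array(m["R"]),np.array(m["t"])
def onplane(n,r,c,z):
    f,cx,cy,R,t=cam(n); d=R.T@np.array([(c-cx)/f,(r-cy)/f,1]); o=-R.T@t
    return o+d*(z-o[2])/d[2]
def pix(n,X):
    f,cx,cy,R,t=cam(n); p=R@np.array(X)+t; return cy+f*p[1]/p[2], cx+f*p[0]/p[2]
E
python3 - <<'E'
from h import *
for n in("top","scene"):
    im,d=optics.get_image(n); cv2.imwrite(f"pics/{n}0.png",im[:,:,::-1]); np.save(f"{n}0.npy",d)
    m=optics.camera_model(n); print(n,m)
Z=dict(tweezers=.043,grip_middle=.043,point_left=.018,point_right=.018,rest=.02,plate=.025,plate_stroke=.025,zone18=.025,zone24=.025,zone30=.025,zone38=.025)
for l,z in Z.items():
    print(l,[(round(q["conf"],2),np.round(q["position"],1).tolist(),np.round(onplane("top",*q["position"],z),3).tolist()) for q in models.recognise(l,"top")[:3]])
print(arm.get_state())
E
```

```text
pics
top {'vertical_fov': 49.3454616004555, 'cx': 252.93320054643766, 'cy': 183.73132193095654, 'R': array([[-9.25386197e-04, -9.99890716e-01,  1.47546288e-02],
       [-9.87873496e-01, -1.37671329e-03, -1.55254827e-01],
       [ 1.55258173e-01, -1.47193774e-02, -9.87764263e-01]]), 't': array([0.01370731, 0.56319203, 0.98353993])}
scene {'vertical_fov': 42.05062185494609, 'cx': 250.88421650569794, 'cy': 195.14664819809013, 'R': array([[-0.57244535,  0.81980784, -0.01488063],
       [ 0.62429431,  0.42401545, -0.65610023],
       [-0.53156649, -0.38487141, -0.75452704]]), 't': array([ 0.29264701, -0.32958209,  1.90318451])}
tweezers [(0.87, [189.4, 175.2], [0.549, 0.204, 0.043])]
grip_middle [(0.82, [204.9, 177.5], [0.511, 0.198, 0.043])]
point_left [(0.65, [186.3, 176.7], [0.56, 0.205, 0.018]), (0.56, [118.3, 268.6], [0.739, -0.027, 0.018])]
point_right [(0.69, [187.8, 189.2], [0.557, 0.174, 0.018]), (0.18, [191.6, 99.2], [0.547, 0.398, 0.018])]
rest [(0.93, [185.1, 189.1], [0.563, 0.174, 0.02])]
plate [(0.91, [262.2, 241.0], [0.373, 0.043, 0.025]), (0.83, [171.7, 317.6], [0.597, -0.
[... 688 characters left out ...]
447,  0.02500514,  1.57321968, -0.01157955,
        1.13401279, -0.07512501]), 'qvel': array([-1.05156646e-04,  2.34755390e-04, -1.38126311e-03,  3.81711601e-04,
       -5.77702082e-05, -3.60568938e-04, -2.10725549e-04]), 'joint_efforts': array([ 6.88725868e-05, -6.70050859e+01,  1.02410987e+00, -3.16493046e+01,
        1.54698780e-02,  2.42225346e-03, -3.45438229e-05]), 'position': array([ 0.21415277, -0.58716378,  0.2313125 ]), 'ee_rot': array([ 4.53483412e-06,  9.84753889e-01,  1.73953381e-01, -1.58202159e-05]), 'contact_force': array([-0.24442752,  0.03667337, -0.51340382]), 'wrist_torque': array([0.00811407, 0.02929109, 0.0479085 ]), 'grip_force': 0.0, 'finger_gap': 0.08544960773209781}
```

Run:
```python
import cv2
a=cv2.imread("pics/top0.png")
cv2.imwrite("pics/c0.png",cv2.resize(a[110:310,60:460],(800,400),interpolation=cv2.INTER_CUBIC))
cv2.imwrite("pics/c1.png",cv2.resize(a[125:225,255:375],(720,600),interpolation=cv2.INTER_CUBIC))
```

```text
(no output)
```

View pics/c0.png

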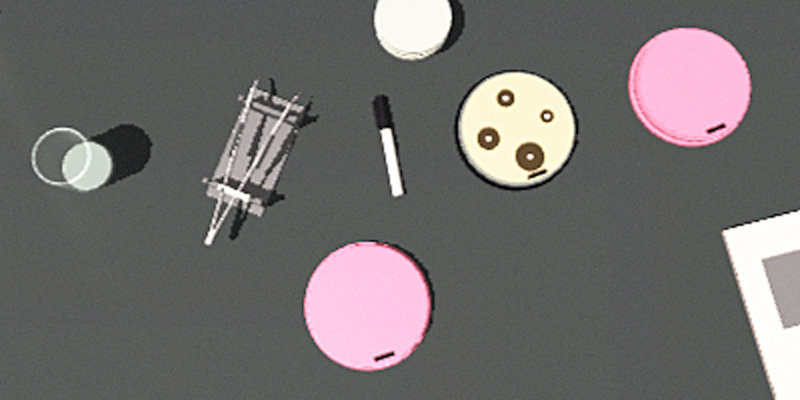

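View pics/c1.png

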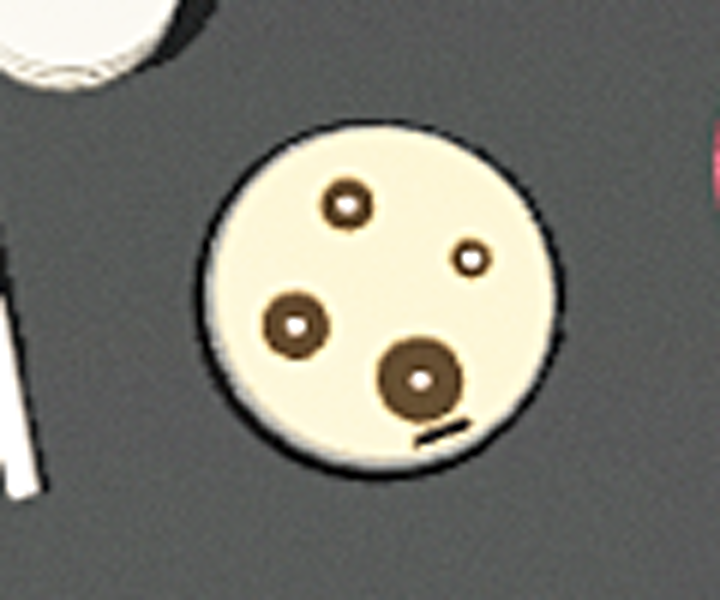

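View pics/scene0.png

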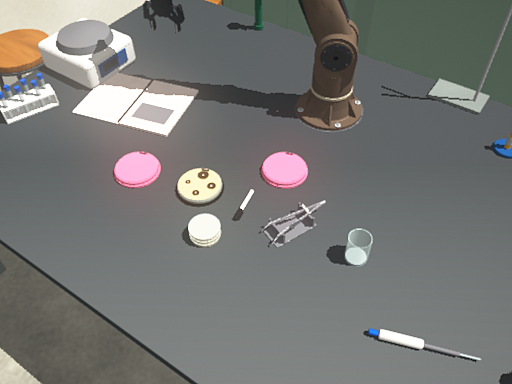

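The top views show the plate with its stroke at about row 197, col 328. The largest zone (38) is beside it at about row 188, col 325. The tweezers' hinge is at about row 230, col 164, and the points face away from the robot. I'll overlay a model of the tweezers to refine their pose.

Run:
```python
from h import *
im,d=optics.get_image("top"); a=im[:,:,::-1].copy()
# plate zones
sub=a[125:225,255:375].astype(int); brown=((sub[:,:,2]-sub[:,:,0]>25)&(sub.sum(2)<420)&(sub.sum(2)>100)).astype(np.uint8)
n,l,s,c=cv2.connectedComponentsWithStats(brown)
for i in range(1,n):
    if s[i,4]>15:
        p=onplane("top",c[i][1]+125,c[i][0]+255,.025); print(s[i],np.round(p,4))
yel=((sub[:,:,2]>200)&(sub[:,:,0]<235)).astype(np.uint8)
ct=max(cv2.findContours(yel,0,2)[0],key=cv2.contourArea); (x,y),(w,h),_=cv2.fitEllipse(cv2.convexHull(ct))
print("plate",onplane("top",y+125,x+255,.025),w,h)
tail=onplane("top",230,164,.043); tl=onplane("top",151,187.5,.043); tr=onplane("top",158.5,208.5,.043)
print(tail,tl,tr,np.linalg.norm((tl+tr)/2-tail),np.linalg.norm(tl-tr))
r0,r1,c0,c1=140,240,155,225;S=6
b=cv2.resize(a[r0:r1,c0:c1],None,fx=S,fy=S,interpolation=cv2.INTER_CUBIC)
cv2.imwrite("pics/tw.png",b)
```

```text
[54 30  8  8 46] [ 0.6306 -0.1374  0.025 ]
[75 40  7  6 24] [ 0.6078 -0.1889  0.025 ]
[44 49 11 11 87] [ 0.5788 -0.1144  0.025 ]
[ 63  56  14  15 149] [ 0.556  -0.1658  0.025 ]
plate [ 0.59184857 -0.15103268  0.025     ] 55.03888702392578 56.689918518066406
[0.45011917 0.22834339 0.043     ] [0.64544105 0.17637228 0.043     ] [0.62651456 0.12396643 0.043     ] 0.2016298921164665 0.05571880675787371
```

View pics/tw.png

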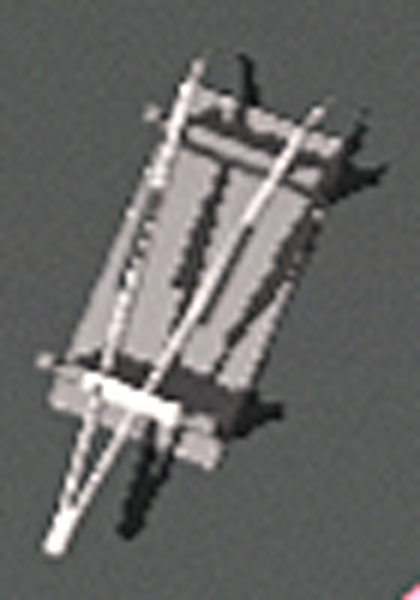

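Run:
```python
from h import *
P=lambda u,v,z:onplane("top",140+v/6-.4,155+u/6-.4,z)
tail=P(56,553,.045); tl=P(201,58,.046); tr=P(323,98,.046); m=(tl+tr)/2; d=m-tail; L=np.linalg.norm(d[:2]); d/=L
print(tail,tl,tr,L,np.linalg.norm(tl-tr),np.degrees(np.arctan2(d[1],d[0])))
print("grip from tail",tail+d*.131,"from tips",m-d*.090)
# bars/stubs: rest base corners approx
for u,v,z in((152,112,.046),(45,358,.046),(318,207,.046)): print(P(u,v,z))
p=np.array([.214,-.587]);print(optics.camera_model("top")["t"])
```

```text
[0.44580133 0.22797531 0.045     ] [0.64913526 0.17455532 0.046     ] [0.63234785 0.12395157 0.046     ] 0.21023516333925246 0.05331563033582876 -21.99011970352112
grip from tail [0.56727087 0.17892279 0.04562311] from tips [0.55728919 0.18295365 0.04557191]
[0.62628231 0.19415739 0.046     ]
[0.52431935 0.23473922 0.046     ]
[0.58666566 0.12528509 0.046     ]
[0.01370731 0.56319203 0.98353993]
```

Emit:
apply_moves --steps "1 0.027 -0.027 0 0;1 0.027 -0.027 0 0;1 0.027 -0.027 0 0;1 0.027 -0.027 0 0;1 0.027 -0.027 0 0;1 0.027 -0.027 0 0;1 0.027 -0.027 0 0;1 0.027 -0.027 0 0" --squeeze 30

```text
clock: 1.37
position: [0.3435, -0.3086, 0.2316]
ee_rot: [0.0, 0.985, 0.174, 0.0]
contact_force: [1.7, 0.2, 0.3]
finger_gap: 0.0853
grip_force: 0.0
```

Emit:
apply_moves --steps "1 0.027 -0.027 0 0;1 0.027 -0.027 0 0;1 0.027 -0.027 0 0;1 0.027 -0.027 0 0;1 0.027 -0.027 0 0;1 0.027 -0.027 0 0;1 0.027 -0.027 0 0;1 0.027 -0.027 0 0"

```text
clock: 2.03
position: [0.4725, -0.0316, 0.2317]
ee_rot: [0.0, 0.985, 0.174, 0.0]
contact_force: [0.8, -1.0, -0.4]
finger_gap: 0.0855
grip_force: 0.0
```

Emit:
apply_moves --steps "1 0.027 -0.027 0 0;1 0.027 -0.027 0 0;1 0 0 0.01 0.122;1 0 0 0.01 0.122;1 0 0 0.01 0.122;1 0 0 0.01 0.122;1 0 0 0.01 0.122;1 0 0 0 0.12"

```text
clock: 2.7
position: [0.5032, 0.0357, 0.1796]
ee_rot: [0.0, 0.981, -0.192, -0.001]
contact_force: [-0.2, -0.2, 0.6]
finger_gap: 0.085
grip_force: 0.0
```

Emit:
apply_moves --steps "1 0 -0.031 0.008 0;1 0 -0.031 0.008 0;1 0 -0.031 0.008 0;1 0 -0.031 0.008 0;1 0.002 -0.03 0.008 0;1 0 0 0 0;1 0 0 0 0"

```text
clock: 3.28
position: [0.563, 0.1802, 0.1406]
ee_rot: [-0.0, 0.982, -0.187, -0.001]
contact_force: [0.1, -1.0, -0.7]
finger_gap: 0.0853
grip_force: 0.0
```

Run:
```python
from h import *
s=arm.get_state(); print(s["position"],s["ee_rot"],s["joints"])
a=optics.get_image("top")[0][:,:,::-1]; b=optics.get_image("scene")[0][:,:,::-1]
A=cv2.resize(a[130:250,140:240],(500,600),interpolation=2); B=cv2.resize(b[180:260,240:340],(300,240),interpolation=2)
o=np.zeros((600,800,3),np.uint8);o[:,:500]=A;o[:240,500:]=B; cv2.imwrite("pics/pre.png",o)
```

```text
[0.56302874 0.18016297 0.14057208] [-1.32708120e-04  9.82265792e-01 -1.87492908e-01 -5.53613310e-04] [-0.22061799  0.4852772  -0.25245036  1.74846251  0.14511547  0.92684185
 -2.48056455]
```

View pics/pre.png

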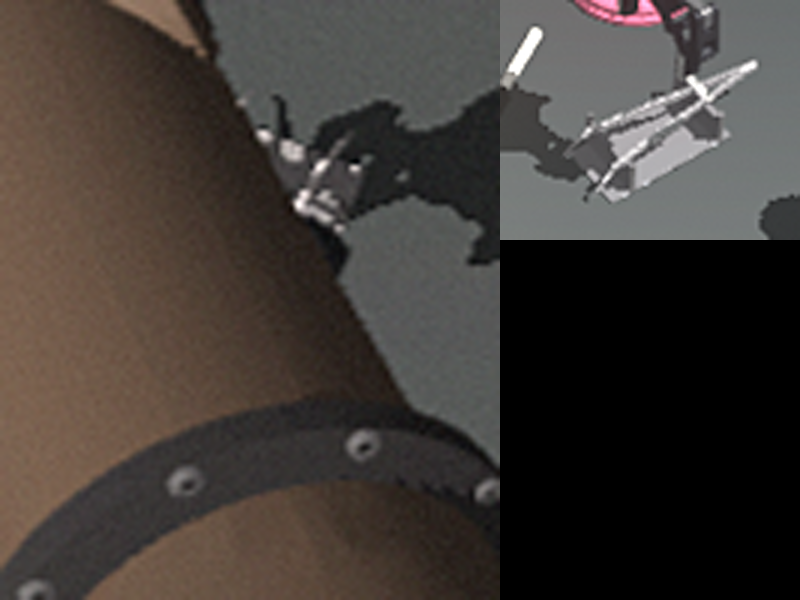

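Emit:
apply_moves --steps "1 0.001 0 0.025 0;1 0.001 0 0.025 0;1 0 0 0.025 0;1 0 0 0.02 0;1 0 0 0.015 0;1 0 0 0.01 0;1 0 0 0 0;1 0 0 0 0"

```text
clock: 4.05
position: [0.5653, 0.1766, 0.0217]
ee_rot: [0.0, 0.982, -0.19, 0.0]
contact_force: [-0.3, -0.9, 0.2]
finger_gap: 0.0858
grip_force: 0.0
```

Emit:
apply_moves --steps "-0.2 0 0 0 0;-0.2 0 0 0 0;-0.2 0 0 0 0;-0.2 0 0 0 0;-0.2 0 0 0 0;-0.2 0 0 0 0;-0.2 0 0 0 0;-0.2 0 0 0 0"

```text
clock: 4.72
position: [0.5662, 0.178, 0.0226]
ee_rot: [-0.001, 0.982, -0.189, 0.001]
contact_force: [-1.2, 0.2, 8.2]
finger_gap: 0.0342
grip_force: 5.5
```

Emit:
apply_moves --steps "-0.27 0 0 -0.001 0;-0.27 0 0 -0.001 0;-0.27 0 0 0 0;-0.27 0 0 0 0;-0.27 0 0 0 0;-0.27 0 0 0 0"

```text
clock: 5.22
position: [0.565, 0.1774, 0.0231]
ee_rot: [0.0, 0.982, -0.189, -0.0]
contact_force: [0.8, 0.3, -0.6]
finger_gap: 0.0312
grip_force: 6.7
```

Emit:
apply_moves --steps "-0.273 0 0 -0.008 0;-0.273 0 0 -0.012 0;-0.273 0 0 -0.02 0;-0.273 0 0 -0.02 0;-0.273 0 0 -0.02 0;-0.273 0 0 -0.015 0;-0.273 0 0 0 0;-0.273 0 0 0 0"

```text
clock: 5.88
position: [0.5658, 0.1777, 0.1199]
ee_rot: [-0.001, 0.982, -0.189, 0.001]
contact_force: [-0.9, -0.8, -0.7]
finger_gap: 0.0316
grip_force: 6.8
```

Emit:
apply_moves --steps "-0.273 0.0065 0.02 0 0;-0.273 0.0065 0.03 0 0;-0.273 0.0065 0.036 0 0;-0.273 0.0065 0.036 0 0;-0.273 0.0065 0.036 0 0;-0.273 0.0065 0.036 0 0;-0.273 0.0065 0.036 0 0;-0.273 0.0065 0.036 0 0"

```text
clock: 6.55
position: [0.5133, -0.0905, 0.1176]
ee_rot: [0.0, 0.982, -0.189, -0.001]
contact_force: [0.9, -0.4, -1.2]
finger_gap: 0.0313
grip_force: 6.8
```

Emit:
apply_moves --steps "-0.273 0.0065 0.036 0 0;-0.273 0.0065 0.036 0 0;-0.273 0.0065 0.036 0 0;-0.273 0.0065 0.028 0 0;-0.273 0 0 0 -0.06;-0.273 0 0 0 -0.12;-0.273 0 0 0 -0.12;-0.273 0 0 0 -0.12"

```text
clock: 7.22
position: [0.4875, -0.2248, 0.1174]
ee_rot: [-0.0, 1.0, 0.023, -0.001]
contact_force: [0.5, -0.7, -1.1]
finger_gap: 0.0311
grip_force: 6.8
```

Emit:
apply_moves --steps "-0.273 0 0 0 -0.12;-0.273 0 0 0 -0.12;-0.273 0 0 0 -0.12;-0.273 0 0 0 -0.12;-0.273 0 0 0 -0.12;-0.273 0 0 0 -0.06;-0.273 0 0 0 0;-0.273 0 0 0 0"

```text
clock: 7.88
position: [0.4878, -0.2247, 0.1176]
ee_rot: [-0.001, 0.94, 0.342, -0.0]
contact_force: [0.1, -0.1, -0.5]
finger_gap: 0.0312
grip_force: 6.8
```

Run:
```python
from h import *
s=arm.get_state(); print(s["position"],s["ee_rot"],s["joints"],s["finger_gap"])
a=optics.get_image("top")[0][:,:,::-1]; b=optics.get_image("scene")[0][:,:,::-1]
A=cv2.resize(a[110:230,260:360],(500,600),interpolation=2); B=cv2.resize(b[150:230,150:250],(300,240),interpolation=2)
o=np.zeros((600,800,3),np.uint8);o[:,:500]=A;o[:240,500:]=B; cv2.imwrite("pics/over.png",o)
for n in("top","scene"): print(n,[models.recognise(l,n)[:2] for l in("point_left","point_right")])
```

```text
[ 0.48776178 -0.22469508  0.11764916] [-5.51074644e-04  9.39849994e-01  3.41586766e-01 -4.08790174e-04] [ 0.67886467  0.46715703 -0.46735943  1.89004144  0.27321837  0.84855979
 -0.80149523] 0.031235353375368938
top [[{'position': [229.6, 378.6], 'conf': 0.54}], [{'position': [170.3, 316.8], 'conf': 0.64}, {'position': [234.3, 384.4], 'conf': 0.35}]]
scene [[{'position': [228.8, 290.0], 'conf': 0.33}], []]
```

View pics/over.png

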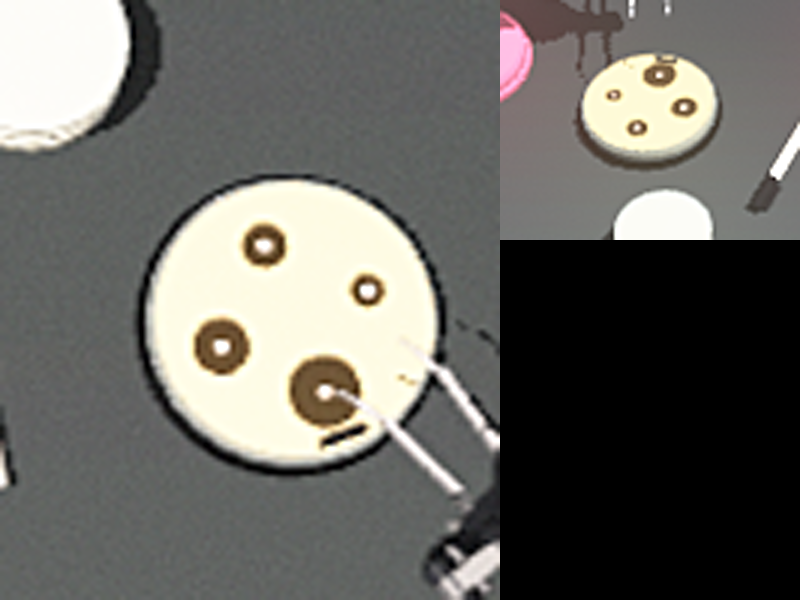

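Emit:
apply_moves --steps "-0.273 0 0 0.01 0;-0.273 0 0 0.015 0;-0.273 0 0 0.015 0;-0.273 0 0 0.015 0;-0.273 0 0 0.009 0;-0.273 0 0 0 0;-0.273 0 0 0 0;-0.273 0 0 0 0"

```text
clock: 8.85
position: [0.4888, -0.2248, 0.0548]
ee_rot: [0.0, 0.939, 0.343, 0.0]
contact_force: [0.4, -0.2, -0.3]
finger_gap: 0.0311
grip_force: 6.8
```

Run:
```python
from h import *
s=arm.get_state(); p=s["position"]; q=s["ee_rot"]; print(p,q,s["finger_gap"])
a=optics.get_image("top")[0][:,:,::-1].copy(); b=optics.get_image("scene")[0][:,:,::-1]
r0,c0,S=160,305,10
A=cv2.resize(a[r0:r0+60,c0:c0+48],None,fx=S,fy=S,interpolation=2)
y=2*np.arctan2(q[2],q[1]); d=np.array([np.cos(y),np.sin(y),0]); l=np.array([-d[1],d[0],0])
for k,col in((1,(0,0,255)),(-1,(255,0,0))):
    tip=p+.09*d+k*.019*l; tip[2]=p[2]-.005
    r,c=pix("top",tip); print(r,c); cv2.circle(A,(int((c-c0+.5)*S),int((r-r0+.5)*S)),3,col,-1)
    tip[2]+=.03; r,c=pix("top",tip); cv2.circle(A,(int((c-c0+.5)*S),int((r-r0+.5)*S)),3,(0,255,0),-1)
B=cv2.resize(b[150:200,180:220],(320,400),interpolation=2)
o=np.zeros((600,800,3),np.uint8);o[:,:480]=A;o[:400,480:]=B; cv2.imwrite("pics/mid.png",o)
```

```text
[ 0.48877051 -0.22479588  0.05477797] [2.04342639e-04 9.39413366e-01 3.42786229e-01 2.95922085e-04] 0.0311060586165948
190.64913071124553 320.95793643462287
180.78344860958046 332.51475714483445
```

View pics/mid.png

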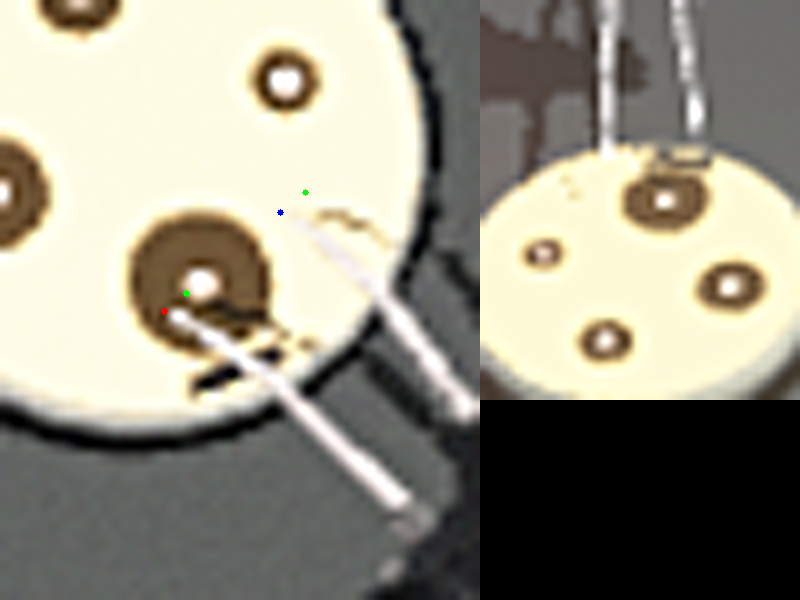

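Emit:
apply_moves --steps "-0.274 0 0 0.005 0;-0.274 0 0 0.005 0;-0.274 0 0 0.004 0;-0.274 0 0 0 0;-0.274 0 0 0 0;-0.274 0 0 0 0"

```text
clock: 9.45
position: [0.4883, -0.2247, 0.0402]
ee_rot: [-0.0, 0.939, 0.343, -0.0]
contact_force: [-1.1, -0.2, -0.8]
finger_gap: 0.0309
grip_force: 6.8
```

```bash
cat > look.py <<'E'
from h import *
import sys
s=arm.get_state(); p=s["position"]; q=s["ee_rot"]; print(p,s["finger_gap"],s["contact_force"])
y=2*np.arctan2(q[2],q[1]); d=np.array([np.cos(y),np.sin(y),0]); l=np.array([-d[1],d[0],0]); print(np.degrees(y))
def view(n,r0,c0,h,w,S,D,N=6):
    a=np.mean([optics.get_image(n)[0].astype(np.float32) for _ in range(N)],0)[:,:,::-1]
    np.save(f"{n}_{sys.argv[1]}.npy",a)
    A=cv2.resize(a[r0:r0+h,c0:c0+w],None,fx=S,fy=S,interpolation=2)
    A=np.where(A>190,190+(A-190)*1.0,A*.8); b=A[:,:,0]; # stretch blue: cream vs steel
    A[:,:,0]=np.clip((b-170)*2.5,0,255); A=np.clip(A,0,255).astype(np.uint8).copy()
    for k in(1,-1):
        for z,col in((p[2]-.005,(0,0,255)),(p[2]+.02,(0,200,0))):
            t=p+.09*d+k*.019*l; t[2]=z; r,c=pix(n,t)
            cv2.circle(A,(int((c-c0+.5)*S),int((r-r0+.5)*S)),2,col,-1)
    return A
A=view("top",165,308,50,40,12,0); B=view("scene",155,185,30,26,12,0)
o=np.zeros((600,800,3),np.uint8);o[:,:480]=A;o[:360,480:792]=B; cv2.imwrite(f"pics/{sys.argv[1]}.png",o)
E
python3 look.py low
```

```text
[ 0.48830793 -0.22472906  0.040238  ] 0.030861850391686284 [-1.06259974 -0.19382428 -0.76042158]
40.09355917506152
```

View pics/low.png

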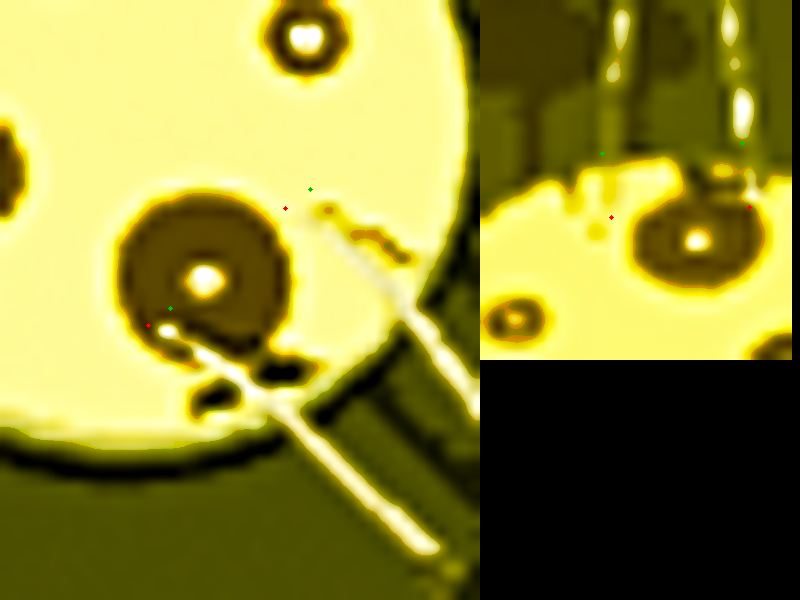

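Run:
```python
from h import *
a=np.load("top_low.npy"); np.set_printoptions(linewidth=200)
print("B-R right"); print((a[179:189,330:342,0]-a[179:189,330:342,2]).astype(int))
print("sum left"); print((a[188:198,318:330].sum(2)/3).astype(int)); print((a[188:198,318:330,0]-a[188:198,318:330,2]).astype(int))
z=onplane("top",187.6,324.5,.025); print("zone",z)
for n,r,c in(("L",192,321.25),("R",182.1,333.4)): print(n,onplane("top",r,c,.0352)-z)
s=np.load("scene_low.npy"); print((s[165:176,205:211].sum(2)/3).astype(int))
from h import pix
print(pix("scene",onplane("top",192,321.25,.0352)),pix("scene",onplane("top",182.1,333.4,.0352)), pix("scene",z))
```

```text
B-R right
[[-26 -25 -26 -25 -24 -25 -25 -25 -25 -26 -25 -25]
 [-24 -24 -25 -25 -24 -25 -25 -25 -25 -25 -25 -25]
 [-16 -22 -25 -23 -20 -18 -20 -24 -24 -25 -25 -26]
 [-31 -15 -19 -31 -66 -80 -51 -18 -22 -23 -25 -24]
 [-90 -34 -33 -22 -32 -51 -70 -51 -12 -15 -19 -23]
 [-64 -50 -14 -21 -25 -15 -38 -71 -78 -78 -48 -16]
 [-55 -89 -32 -19 -25 -22  -5 -23 -57 -76 -67 -45]
 [-55 -67 -55 -16 -25 -26 -21  -5 -21 -48 -77 -69]
 [-55 -57 -54 -13 -24 -26 -27 -22  -5 -21 -51 -35]
 [-57 -56 -83 -24 -22 -25 -26 -27 -23  -7  -6 -17]]
sum left
[[ 61  81  86  85  75 185 255 255 227  71  83  84]
 [ 90  78  85  85  78 109 215 216 125  76  87  85]
 [128  73  81  83  81  77  90  85  76  81  84  85]
 [206  61  73  72  74  53  64  86  87  87  87  83]
 [234 119  58 255 244  68  39  43  75  91  91  80]
 [249 227 111 135 166 193 172  72  19  35  35  26]
 [248 249 237 167  86  88 253 254 160  52  59  97]
 [246 248 249 247 235 191 179 244 255 243 183 110]
 [245 246 247 248 249 249 248 237 192 255 242  92]
 [245 245 245 246 249 237 179 103  37 107 254 252]]
[[-55 -57 -56 -56 -58 -58   0   0 -50 -57 -57 -56]
 [-67 -5
[... 362 characters left out ...]
 -18 -16 -17 -18 -49 -27   0 -14 -10]
 [-23 -23 -22 -23 -17 -46 -74 -49  -6   0   0  -1]]
zone [ 0.5565909  -0.16585308  0.025     ]
L [-0.01253845  0.01029977  0.0102    ]
R [ 0.01235078 -0.02066079  0.0102    ]
[[ 96 243 200 100 108 111]
 [100 186 175 118 108 111]
 [100 114 147 128 106 109]
 [166 143 168 145 104 103]
 [198 167 203 164 166 159]
 [102 102 211 174 228 237]
 [151 159 248 237 237 244]
 [ 76  82 104 225 243 242]
 [ 82  87  82 184 238 242]
 [ 96  98  86 153 234 243]
 [ 95  96  82 170 236 242]]
(np.float64(171.1956164835532), np.float64(206.3568682795948)) (np.float64(171.90800649161318), np.float64(194.2946703007733)) (np.float64(174.3373584151533), np.float64(201.8147304015947))
```

Emit:
apply_moves --steps "-0.273 0.0017 -0.0017 0 0;-0.273 0.0017 -0.0017 0 0;-0.273 0 0 0.003 0;-0.273 0 0 0.003 0;-0.273 0 0 0 0;-0.273 0 0 0 0;-0.273 0 0 0 0"

```text
clock: 10.63
position: [0.4887, -0.22, 0.0342]
ee_rot: [-0.0, 0.939, 0.343, -0.0]
contact_force: [-0.2, 0.3, -1.1]
finger_gap: 0.031
grip_force: 6.8
```

```bash
python3 look.py fin
python3 - <<'E'
from h import *
a=np.load("top_fin.npy"); np.set_printoptions(linewidth=200)
print((a[178:188,327:341,0]-a[178:188,327:341,2]).astype(int))
print((a[187:197,315:327].sum(2)/3).astype(int))
s=np.load("scene_fin.npy"); print((s[166:178,204:213].sum(2)/3).astype(int))
E
```

```text
[ 0.48867022 -0.22004409  0.03420285] 0.031007584664708234 [-0.2405618   0.25834117 -1.06421749]
40.08869841945103
[[-24 -25 -25 -25 -25 -25 -25 -25 -25 -25 -25 -25 -26 -26]
 [-23 -24 -25 -25 -25 -25 -25 -25 -25 -25 -24 -25 -25 -25]
 [ -7 -15 -19 -23 -25 -25 -25 -25 -25 -25 -25 -25 -25 -25]
 [-90 -64 -19 -16 -21 -23 -24 -26 -24 -25 -25 -25 -25 -25]
 [-59 -70 -91 -47 -19 -15 -17 -20 -23 -24 -25 -25 -25 -25]
 [-56 -55 -67 -38 -34 -63 -82 -51 -14 -18 -22 -25 -24 -25]
 [-57 -56 -56 -41 -44 -17 -28 -69 -80 -47 -11 -18 -22 -25]
 [-56 -57 -58 -56 -79 -57  -1  -9 -57 -70 -78 -48 -16 -21]
 [-57 -57 -57 -56 -65 -68 -36  -4 -12 -44 -78 -68 -44  -8]
 [-57 -56 -56 -56 -56 -52 -16 -30  -6 -10 -37 -80 -70 -78]]
[[247 251 220  70  80  85  86  78 117 255 255 156]
 [246 251 217  62  80  86  85  75 185 255 255 227]
 [246 250 226  91  77  85  87  77 108 214 215 125]
 [246 249 233 128  72  81  87  84  74  88  84  76]
 [245 248 250 205  58  76  85  90  88  84  84  85]
 [245 246 250 241 177  95  42  42  76  90  89  89]
 [245 245 247 249 237 234 189  50  24  33  69  89]
 [245 245 246 247 247 243 222 249 203  34  17  30]
 [245 245 245 246 246 246 246 248 255 231 176 129]
 [245 245 245 245 245 246 246 247 249 255 255 201]]
[[110 108  99 199 167 102 108 111 112]
 [112 103  98 123 144 122 106 110 112]
 [156 166 171 146 190 154  97 105 109]
 [168 196 207 157 219 219 153 118 104]
 [100  98 107  92 229 249 234 213 179]
 [133 148 160 169 254 251 243 246 241]
 [ 94  79  70 135 234 246 241 241 243]
 [106  98  82  64 176 241 242 240 240]
 [143  96  99  72 120 231 243 240 239]
 [149  95  96  84 172 237 243 240 239]
 [ 92  94  89 110 217 241 242 240 239]
 [ 89  84 111 199 240 243 240 240 239]]
```

View pics/fin.png

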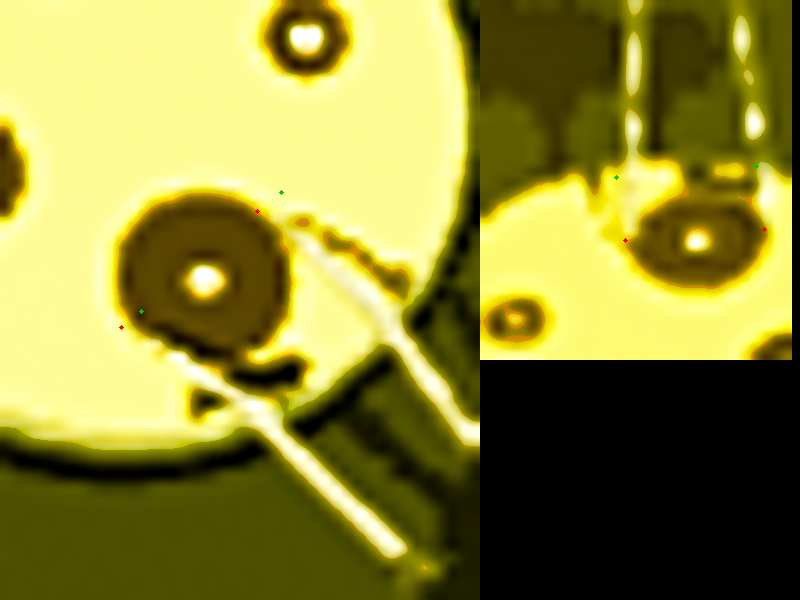

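The points now stand on opposite edges of the 38 mm zone, about 4 mm above the plate's back. Their midpoint is within about 0.5 mm of the zone's centre. Next I hold still.

Emit:
apply_moves --steps "-0.273 0 0 0 0;-0.273 0 0 0 0;-0.273 0 0 0 0;-0.273 0 0 0 0;-0.273 0 0 0 0;-0.273 0 0 0 0;-0.273 0 0 0 0;-0.273 0 0 0 0"

```text
clock: 11.9
position: [0.4887, -0.22, 0.0343]
ee_rot: [0.0, 0.939, 0.343, 0.0]
contact_force: [-0.2, -0.4, -0.5]
finger_gap: 0.0314
grip_force: 6.8
```

Emit:
apply_moves --steps "-0.273 0 0 0 0;-0.273 0 0 0 0;-0.273 0 0 0 0;-0.273 0 0 0 0;-0.273 0 0 0 0;-0.273 0 0 0 0;-0.273 0 0 0 0;-0.273 0 0 0 0"

```text
clock: 12.57
position: [0.4888, -0.22, 0.0343]
ee_rot: [0.0, 0.939, 0.343, 0.0]
contact_force: [0.7, 0.1, -1.2]
finger_gap: 0.0315
grip_force: 6.8
```

Emit:
apply_moves --steps "-0.273 0 0 0 0;-0.273 0 0 0 0;-0.273 0 0 0 0;-0.273 0 0 0 0;-0.273 0 0 0 0;-0.273 0 0 0 0;-0.273 0 0 0 0;-0.273 0 0 0 0"

```text
clock: 13.23
position: [0.4887, -0.22, 0.0343]
ee_rot: [0.0, 0.939, 0.343, -0.0]
contact_force: [0.6, -0.2, -1.2]
finger_gap: 0.031
grip_force: 6.8
```

Emit:
apply_moves --steps "-0.273 0 0 0 0;-0.273 0 0 0 0;-0.273 0 0 0 0;-0.273 0 0 0 0;-0.273 0 0 0 0;-0.273 0 0 0 0;-0.273 0 0 0 0;-0.273 0 0 0 0"

```text
clock: 13.9
position: [0.4888, -0.22, 0.0343]
ee_rot: [0.0, 0.939, 0.343, -0.0]
contact_force: [0.4, 0.2, -1.5]
finger_gap: 0.031
grip_force: 6.8
```

```bash
python3 -c "
from cell import arm
s=arm.get_state();print(s['position'],s['finger_gap'],s['contact_force']);print(arm.sign_off())"
```

```text
[ 0.48875024 -0.22001603  0.03431825] 0.031030337555381787 [ 0.37538497  0.15387424 -1.45125209]
the job is handed in; nothing more can be done
None
```

I measured the zone by the stroke, the 38 mm one: the tweezers are still held with a point gap of about 38 mm and both points over its edge, an estimated 4 mm above the plate's back, and I handed the job in at about 14 s after holding steady for over 2 s.

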